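Reset the tripped lamp supply through its covered well

ROBOT

A 7-joint arm with a two-finger parallel gripper is mounted at the origin on the work surface. World frame = base frame: x ahead of the robot, y to its left, z up, the work surface at z = 0. Lengths are in m, angles in rad, forces in N, time in s.
With the tool pointing down it reaches from about 0.425 to 0.875 m from the base axis. Payload 4.7 kg.
Tool frame: the origin (TCP) lies midway between the tips of the shut fingers; the grasp point (between the pads) lies 19 mm behind it; z points along the fingers, y is the direction in which the jaws open and shut (so a half turn about z gives the same grasp; the last joint's range is limited). The gripper opens to 87 mm and grips with 3 to 60 N. Pads are 19 mm wide; open, the fingers measure 117 mm over their backs; the gripper's body (75 mm by 190 mm) begins 51 mm behind the grasp point.
Start: joints at [-1.188, 0.321, -0.07, 1.45, 0.023, 1.371, -0.057], TCP at [0.234, 0.606, 0.193] pointing down, gripper open.
Joint ranges: [-2.86, 2.86], [-0.3, 2.09], [-1.38, 1.24], [0.06, 2.45], [-1.56, 4.7], [0.09, 2.05], [-2.69, 2.69]. Speed limits (rad/s): [2.57, 2.57, 3.14, 3.14, 3.14, 3.14, 3.14].

INTERFACE

Orientations are given as a rotation vector (axis times angle).
In Python, from bench import ctrl, optics gives the robot as it stands. The module is installed in compiled form; this text tells all that it offers.
- The arm moves only by the tool step_arm, never from a script. Its argument "deltas" is a list of rows, each a list of 7 numbers: the turn, a rotation vector about the tool's x, y, z in degrees, then the shift along the tool's x, y, z in mm, then the finger opening in mm, from 0 to 87. A call has exactly 8 rows; each row is the pose to reach, as a shift and turn from the pose commanded when the call began, along the tool's axes at that moment; what a row does not reach only later rows make up. A row lasts 1/8 s, in which the tool goes at most 62.5 mm and 10.7 degrees, less where a joint would pass 70% of its speed; a pose out of reach is approached as far as the arm can. A call with a gripper value outside its range is refused whole. The fingers move at their own pace and stop on an object; "newtons" is the grip in N (left out, the last holds). Time passes only in rows, so rows that repeat a pose let the fingers close, or fill a call up. It gives the time, the measured TCP pose, the force and the opening at its end, in the units of the state.
- ctrl.get_state(): the state, without advancing time (a new reading comes with each control period).
- optics.get_image(name): name is "side" or "top"; returns the picture (420x560x3 uint8, red, green, blue); there is no depth.
- optics.get_calibration(name): a dict with "K" (3x3 intrinsics, pixels), "R" (3x3) and "t" (3): a world point X has camera coordinates R X + t. Camera axes: x right, y down, z forward; pixel columns grow to the right and rows downward; lengths in m; the calibration is good to about 2 mm. A picture is of the moment at which its call begins. get_calibration takes no time and is no camera call.
- ctrl.close_job(): hands the job in, once; it reports no verdict.
The state is a dict: "time": time; "joint_positions": joint angles; "qd": joint speeds; "joint_torque": joint torques, N m; "position": TCP position; "tool_rot": TCP orientation; "ft_force": force on the tool from outside, world axes, zero at the start; "torque": the same for the moment, N m; "grip_width": opening from 0.0 (shut) to 1.0 (fully open).
Only numpy, scipy, OpenCV 4.12 (cv2) and the standard library are available. Lean on these libraries where they do the work, as an engineer would, in place of code of your own. Each camera call takes 0.05 s, during which the arm holds its last target.

TASK

Of the two twin lamp supplies, the one with the steel dust plate over its reset well has tripped. With your fingertips only, slide the plate along its track until the well is completely uncovered, reach into the well and press the sunken key all the way down for a moment, then let go and slide the plate back until it covers the whole well. Never lift the plate or push it out of its track, leave the twin supply's key alone, and do not disturb the loose things standing around.

Things in the scene. Friction and masses are not known exactly. Their poses are not given: they have to be found in the camera images.
- supply_a: the grey lamp supply whose reset well the plate covers, fixed to the table. Casing 180 (x) x 240 (y) x 76 mm high; origin under its centre, x points away from its front panel (which faces the robot at yaw 0), y along its length. An eyepiece stands on the back strip of its top, 94 to 98 mm beyond (+x of) the track's centre line
- supply_a_track (a point): middle of the track on that supply's top, on the track's floor (70 mm above the table), at x = -30, y = 0 mm of the supply; axes as the supply's. The track runs along y from -110 to +108 mm, is 70 mm wide and 6 mm deep, closed at both ends by the casing top
- supply_a_well (a point): centre of the reset well's mouth, in the floor of that track, 55 mm to +y of the track's middle; axes as the supply's. The well is 48 mm (x) by 54 mm (y) and 30 mm deep below the track floor
- key_a (a joint): the sunken reset key of that supply, white, round, 24 mm across, centred in the well; its top stands 18 mm below the track floor (12 mm above the well's floor). Value in m, 0 = up, 0.006 = fully down; springs back; 1.5 N starts it, 4.5 N bottoms it on a firm stop
- plate: loose dark steel dust plate lying in the track over the well, 66 (x) x 84 (y) x 6 mm thick, 0.11 to 0.23 kg; slides along the track with light friction. Origin at the centre of its underside, axes along the supply's. The track's ends stop its centre at 68 mm to -y and 66 mm to +y of the track's middle
- plate_ridge (a point): centre of the straight ridge that stands across the plate's middle: 44 mm long (x), 10 mm thick (y), 16 mm high (top 22 mm above the plate's underside). This point is 14 mm above the underside, 8 mm above the plate's upper face; axes as the plate's
- supply_b: the twin lamp supply, its well open, no plate; same casing, track and well as the other, to be left alone. Origin under the casing's centre
- key_b (a joint): the twin's sunken reset key, same as the other; m, 0 = up. Not to be pressed
- eyepiece_a: black eyepiece, 34 mm wide, 36 mm tall, standing loose on the back strip of the plate-covered supply; origin under its centre
- objective: bare-metal objective, 30 mm wide, 36 mm tall, standing loose on the back strip of the twin supply; origin under its centre
- bottle: small amber bottle, 44 mm wide, 85 mm tall, on the table; origin under its centre
- loupe: black loupe ring, 38 mm wide, 28 mm tall, on the table between the supplies; origin under its centre
- slide_box: grey slide box 85 x 40 x 32 mm on the table; origin under its centre
- driver: screwdriver, 150 mm long, lying on the table
- dish: shallow white dish, 84 mm wide, 16 mm tall, on the table; origin under its centre
Not all that is in view belongs to the job. Leave any purple or yellow look-alike of the plate alone.

How it is judged:
By the outcome, as a careful person would: the job done as asked, in the order asked, and still so for the second after the job is handed in, with the robot touching nothing.
It also fails if it takes over 58 s, if anything falls off the work surface, if the arm or the gripper's body presses on something with over 40 N, if the wrist force passes 120 N, or if a joint passes its speed limit or range.

## Working session

There is one attempt and no reset: what is moved stays moved. The work goes in short steps, Python scripts to look and compute and a tool call to move; the robot and the scene stay as the last step left them, time stands still between calls to the robot, and variables do not carry over. Pictures are saved under pics/ and viewed, and the job is handed in when it is done.

Besides the shell and the picture viewer there is one more tool, called by a JSON object that holds its "op" and its "data". step_arm: Moves the arm, as the interface text tells. Its arguments: {"type":"object","properties":{"deltas":{"type":"array"},"newtons":{"type":"number"}},"required":["deltas"]}

```bash
mkdir -p pics; ls; python3 - <<'E'
from bench import ctrl, optics
import cv2,numpy as np
s=ctrl.get_state(); print({k:np.round(v,3) for k,v in s.items()})
for n in("side","top"):
    im=optics.get_image(n); cv2.imwrite(f"pics/{n}0.png",im[:,:,::-1])
    c=optics.get_calibration(n); print(n,{k:np.round(v,4).tolist() for k,v in c.items()})
E
```

```text
pics
{'time': np.float64(0.0), 'joint_positions': array([-1.188,  0.322, -0.07 ,  1.452,  0.023,  1.371, -0.057]), 'qd': array([ 0.   ,  0.002,  0.002,  0.001, -0.   , -0.   ,  0.001]), 'joint_torque': array([ 0.0000e+00, -4.9129e+01, -4.0400e-01, -3.1253e+01, -6.4000e-02,
        4.4000e-02,  0.0000e+00]), 'position': array([0.234, 0.606, 0.192]), 'tool_rot': array([-5.760e-01, -3.088e+00,  3.000e-03]), 'ft_force': array([ 0.016,  0.155, -0.539]), 'torque': array([ 0.026, -0.011,  0.028]), 'grip_width': np.float64(0.999)}
side {'K': [[488.1593, 0.0, 280.8925], [0.0, 488.1593, 207.9129], [0.0, 0.0, 1.0]], 'R': [[0.9119, -0.41, -0.015], [-0.2551, -0.5379, -0.8035], [0.3214, 0.7366, -0.5951]], 't': [-0.5207, 0.2273, 1.1094]}
top {'K': [[381.6348, 0.0, 281.1634], [0.0, 381.6348, 209.54], [0.0, 0.0, 1.0]], 'R': [[-0.0234, -0.9995, -0.0194], [-0.9912, 0.0258, -0.1302], [0.1306, 0.0162, -0.9913]], 't': [0.0442, 0.591, 1.055]}
```

View pics/side0.png

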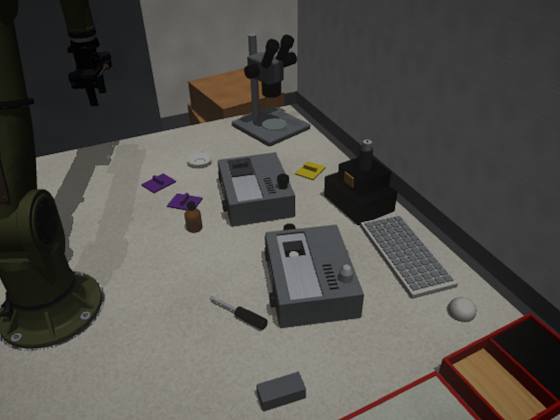

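View pics/top0.png

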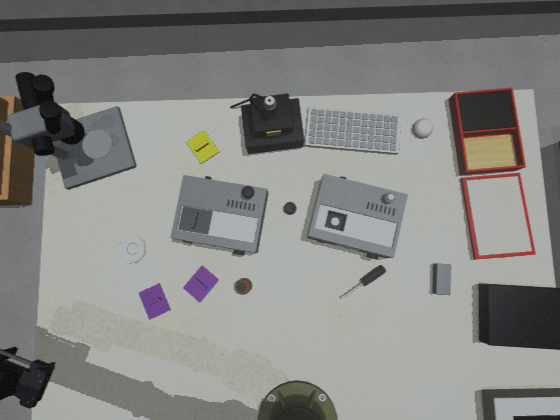

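Two candidate supplies: the one at top (220,213) has a dark ridged plate in its track. The one at top (357,216) has an open well with the white key showing, so it's the twin. The first fits supply_a. The purple plates at (200,284) and (154,300) and the yellow one at (203,147) are decoys. I'll confirm with an enlarged crop.

```bash
python3 - <<'E'
import cv2,numpy as np
a=cv2.imread("pics/top0.png")[165:260,165:275]; b=cv2.imread("pics/side0.png")[145:230,210:305]
a=cv2.resize(a,(440*1,380),interpolation=cv2.INTER_CUBIC); 
a=cv2.resize(cv2.imread("pics/top0.png")[165:260,165:275],None,fx=7,fy=6.0,interpolation=cv2.INTER_CUBIC)
a=cv2.resize(cv2.imread("pics/top0.png")[165:260,165:275],None,fx=6,fy=6,interpolation=cv2.INTER_CUBIC)
cv2.imwrite("pics/cropA_top.png",np.clip(a*1.5,0,255))
b=cv2.resize(b,None,fx=6,fy=6,interpolation=cv2.INTER_CUBIC); cv2.imwrite("pics/cropA_side.png",np.clip(b*1.5,0,255))
E
```

```text
[ WARN:0@0.096] global loadsave.cpp:1063 imwrite_ Unsupported depth image for selected encoder is fallbacked to CV_8U.
```

View pics/cropA_top.png

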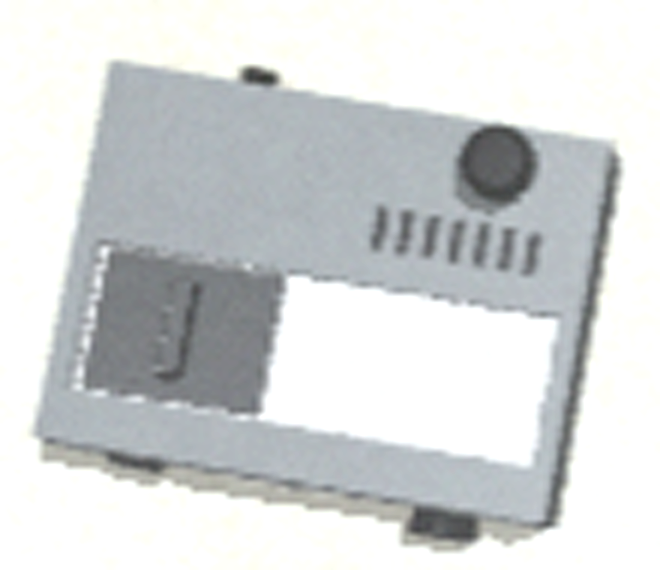

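View pics/cropA_side.png

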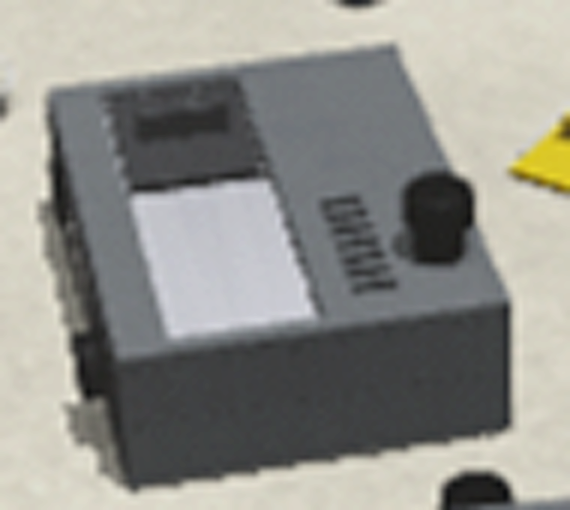

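The crops show the plate with its ridge at top px ≈(195,220), at the track's +y end. The eyepiece is at (248,192). Next I'll measure.

```bash
cat > h.py <<'E'
import numpy as np,cv2
from bench import ctrl,optics
def ray(n,uv):
    c=optics.get_calibration(n);R=np.array(c['R']);t=np.array(c['t']);K=np.array(c['K'])
    uv=np.atleast_2d(uv).astype(float)
    d=(R.T@np.linalg.inv(K)@np.c_[uv,np.ones(len(uv))].T).T
    return -R.T@t,d
def cast(n,uv,z):
    o,d=ray(n,uv); return o+d*((z-o[2])/d[:,2])[:,None]
def proj(n,X):
    c=optics.get_calibration(n);p=(np.array(c['R'])@np.atleast_2d(X).T).T+c['t'];p=p@np.array(c['K']).T
    return p[:,:2]/p[:,2:]
E
python3 - <<'E'
from h import *
def quad(n,mask,z,name):
    cs,_=cv2.findContours(mask,cv2.RETR_EXTERNAL,cv2.CHAIN_APPROX_NONE)
    c=max(cs,key=cv2.contourArea); h=cv2.convexHull(c)
    P=cast(n,c[:,0,:],z)[:,:2]
    r=cv2.minAreaRect((P*1000).astype(np.float32)); print(name,n,len(c),np.round(r[0],1),np.round(r[1],1),round(r[2],2))
for n,(x0,y0,x1,y1) in dict(top=(165,165,275,260),side=(210,145,305,230)).items():
    im=cv2.imread(f"pics/{n}0.png").astype(int)
    v=im.max(2); roi=np.zeros(v.shape,bool); roi[y0:y1,x0:x1]=1
    sat=im.max(2)-im.min(2)
    for p in ([(225,222),(190,185),(235,225),(195,222),(192,240)] if n=='top' else [(247,190),(262,165),(238,165),(270,215)]): print(n,p,im[p[1],p[0]])
    # casing + insides: bluish (b>r)
    br=im[:,:,0]-im[:,:,2]
    if n=='top':
        m=((br>5)&roi).astype(np.uint8); m=cv2.morphologyEx(m,cv2.MORPH_OPEN,np.ones((3,3),np.uint8));quad(n,m,.076,'casing')
    w=((v>(150 if n=='top' else 130))&(br>2)&roi).astype(np.uint8); quad(n,w,.07,'white')
    cv2.imwrite(f"pics/mask_{n}.png",cv2.resize(np.hstack([w[y0:y1,x0:x1]*255,((br>5)&roi).astype(np.uint8)[y0:y1,x0:x1]*255]),None,fx=3,fy=3))
E
```

```text
top (225, 222) [177 174 172]
top (190, 185) [122 120 116]
top (235, 225) [176 173 172]
top (195, 222) [60 62 59]
top (192, 240) [126 124 118]
casing top 395 [582.5 202.8] [240.1 179.7] 78.89
white top 136 [544.8 164. ] [128.4  69.9] 78.66
side (247, 190) [135 131 129]
side (262, 165) [81 79 75]
side (238, 165) [31 30 31]
side (270, 215) [44 43 42]
white side 87 [541.8 168.5] [113.5  65. ] 79.09
```

```bash
python3 - <<'E'
from h import *
# hand-picked corners from crops (6x)
T=lambda p:(np.array(p)+.5)/6-.5+np.array([165,165])
S=lambda p:(np.array(p)+.5)/6-.5+np.array([210,145])
ct=cast('top',T([(112,62),(612,143),(550,522),(40,435)]),.076)[:,:2]*1000
print('casing',ct.round(1),ct.mean(0).round(1),[np.linalg.norm(ct[i]-ct[i-1]).round(1) for i in range(4)])
cs=cast('side',S([(50,90),(395,45),(508,303),(118,358)]),.076)[:,:2]*1000
print('casing side',cs.round(1),cs.mean(0).round(1),[np.linalg.norm(cs[i]-cs[i-1]).round(1) for i in range(4)])
for c in(ct,cs):
    e=(c[0]-c[1] if c is ct else c[0]-c[3]); print(np.degrees(np.arctan2(e[1],e[0])))
E
```

```text
casing [[692.6 302.4]
 [647.6  68.3]
 [473.   99.8]
 [518.3 333.9]] [582.9 201.1] [np.float64(177.1), np.float64(238.4), np.float64(177.4), np.float64(238.5)]
casing side [[514.6 336.9]
 [689.7 302.7]
 [642.7  68.7]
 [469.3 104.4]] [579.1 203.2] [np.float64(236.8), np.float64(178.4), np.float64(238.6), np.float64(177.1)]
79.12399562825642
78.96128454259922
```

View pics/mask_top.png

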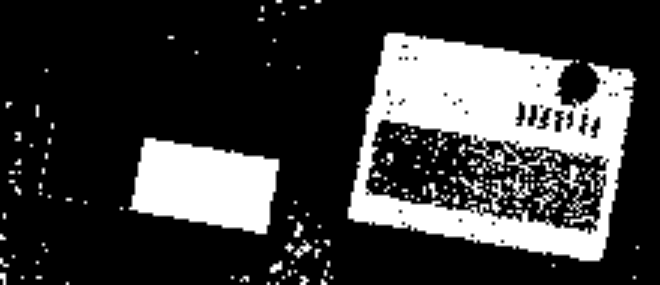

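```bash
cat >> h.py <<'E'
from scipy.spatial.transform import Rotation as Ro
YAW=np.radians(-11.0); ex=np.array([np.cos(YAW),np.sin(YAW),0]); ey=np.array([-np.sin(YAW),np.cos(YAW),0])
SUP=np.array([.581,.2025,0]); TR=SUP-.03*ex+[0,0,.07]
def tr(x,y,z): return TR+x*ex+y*ey+np.array([0,0,z])   # track frame, m
def intr(P): d=np.asarray(P)-TR; return np.c_[d@ex,d@ey,d[:,2]]*1000
def delta(target):
    s=ctrl.get_state(); R=Ro.from_rotvec(s['tool_rot'])
    # desired: z down, y along ey
    D=Ro.from_matrix(np.c_[np.cross(ey,[0,0,-1]),ey,[0,0,-1]])
    print('rot deg',np.degrees((R.inv()*D).as_rotvec()).round(2),'shift mm',(R.inv().apply(target-s['position'])*1000).round(1),
     'now track',intr([s['position']])[0].round(1),'F',s['ft_force'].round(2),'t',round(float(s['time']),2),'grip',round(float(s['grip_width'])*87,1))
E
python3 - <<'E'
from h import *
T=lambda p:(np.array(p)+.5)/6-.5+np.array([165,165])
S=lambda p:(np.array(p)+.5)/6-.5+np.array([210,145])
print('top ridge top corners',intr(cast('top',T([(178,280),(197,283),(175,375),(155,370)]),.092)).round(1))
print('top plate edge',intr(cast('top',T([(285,278),(260,413),(110,250),(83,390)]),.076)).round(1))
print('side plate -y edge',intr(cast('side',S([(133,190),(268,172)]),.076)).round(1))
print('side ridge',intr(cast('side',S([(137,120),(227,103),(230,128),(140,138)]),.092)).round(1))
print('eyepiece',intr(cast('top',T([(498,165)]),.112)).round(1))
delta(tr(0,.060,.06))
E
```

```text
top ridge top corners [[ 23.1  64.1  22. ]
 [ 23.2  55.2  22. ]
 [-19.8  56.9  22. ]
 [-19.1  66.3  22. ]]
top plate edge [[ 33.5  19.5   6. ]
 [-29.8  18.9   6. ]
 [ 32.9 102.4   6. ]
 [-33.  101.7   6. ]]
side plate -y edge [[-34.1  16.4   6. ]
 [ 31.6  15.9   6. ]]
side ridge [[-25.4  53.1  22. ]
 [ 19.8  57.8  22. ]
 [ 17.2  34.4  22. ]
 [-26.4  36.4  22. ]]
eyepiece [[ 96.3 -73.4  42. ]]
rot deg [ -0.1   -0.   -10.13] shift mm [-428.8 -197.2   62.3] now track [-387.4  329.7  121.9] F [-0.92  0.57  0.23] t 0.1 grip 86.7
```

{"op": "step_arm", "data": {"deltas": [[0,0,-1,-30,-14,0,26],[0,0,-2,-80,-37,0,26],[0,0,-3.5,-130,-60,0,26],[0,0,-5,-180,-83,0,26],[0,0,-6.5,-230,-106,0,26],[0,0,-8,-280,-129,10,26],[0,0,-9,-330,-152,20,26],[0,0,-10,-370,-170,30,26]], "newtons": 5}}

```text
time: 1.1
position: [0.5196, 0.3118, 0.1622]
tool_rot: [0.307, 3.127, -0.001]
ft_force: [-0.1, -0.0, -0.2]
grip_width: 0.309
```

```bash
python3 - <<'E'
from h import *
delta(tr(0,.060,.05))
E
```

```text
rot deg [-0.04  0.01 -0.21] shift mm [-51.2 -35.4  42.3] now track [-51.1  95.6  92.2] F [-0.14 -0.02 -0.19] t 1.1 grip 26.9
```

{"op": "step_arm", "data": {"deltas": [[0,0,0,-20,-14,0,26],[0,0,0,-40,-28,10,26],[0,0,0,-51,-36,20,26],[0,0,0,-51,-36,30,26],[0,0,0,-51,-36,42,26],[0,0,0,-51,-36,42,26],[0,0,0,-51,-36,42,26],[0,0,0,-51,-36,42,26]]}}

```text
time: 2.1
position: [0.5615, 0.2697, 0.1216]
tool_rot: [0.304, 3.126, 0.001]
ft_force: [-0.7, -0.1, 0.4]
grip_width: 0.301
```

```bash
python3 - <<'E'
from h import *
delta(tr(0,.060,.009))
for n in("top","side"):
    im=optics.get_image(n)[:,:,::-1]
    p=proj(n,tr(0,.06,.03))[0].astype(int)
    c=im[p[1]-50:p[1]+50,max(p[0]-65,0):p[0]+65]
    cv2.imwrite(f"pics/{n}1.png",np.clip(cv2.resize(c,None,fx=6,fy=6,interpolation=cv2.INTER_CUBIC).astype(float)*1.5,0,255).astype(np.uint8))
E
```

```text
rot deg [ 0.05  0.05 -0.1 ] shift mm [-1.9 -2.3 42.6] now track [-2.  62.3 51.6] F [-0.74 -0.05  0.43] t 2.1 grip 26.2
```

View pics/side1.png

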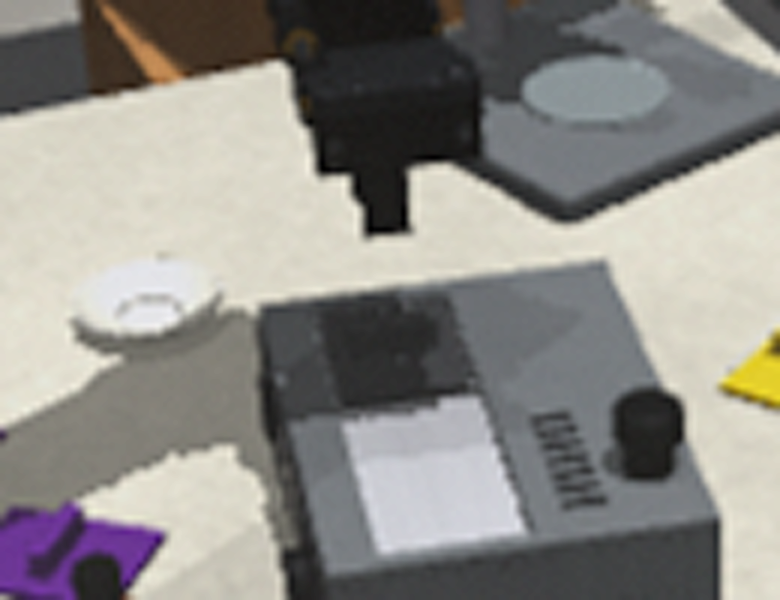

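View pics/top1.png

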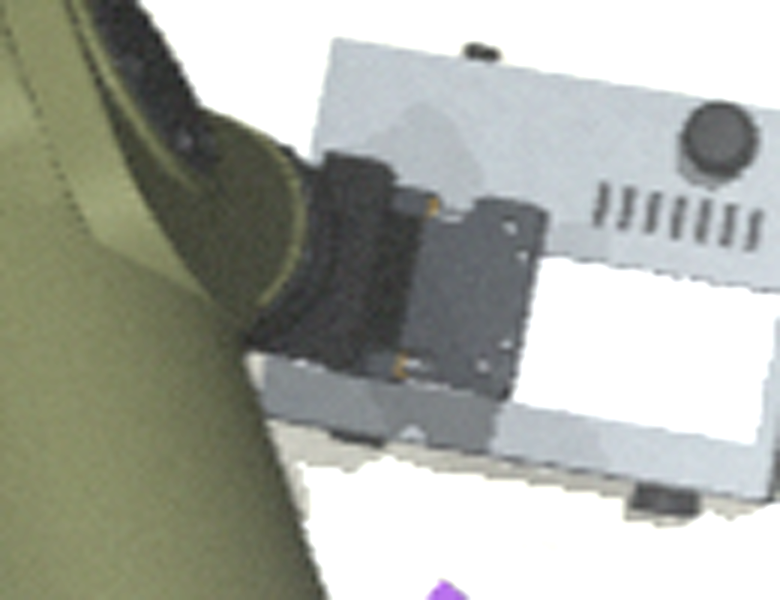

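{"op": "step_arm", "data": {"deltas": [[0,0,0,-2,-2,5,26],[0,0,0,-2,-2,12,26],[0,0,0,-2,-2,19,26],[0,0,0,-2,-2,25,26],[0,0,0,-2,-2,31,26],[0,0,0,-2,-2,36,26],[0,0,0,-2,-2,39,26],[0,0,0,-2,-2,39,26]]}}

```text
time: 3.2
position: [0.5627, 0.2668, 0.0817]
tool_rot: [-0.304, -3.127, 0.0]
ft_force: [0.2, -1.0, 0.3]
grip_width: 0.298
```

```bash
python3 - <<'E'
from h import *
im=optics.get_image("side")[:,:,::-1]
delta(tr(0,.060,.010))
p=proj("side",tr(0,.06,.03))[0].astype(int)
c=im[p[1]-40:p[1]+40,p[0]-50:p[0]+50]
print(p, proj("side",[ctrl.get_state()['position']])-p+[50,40])
cv2.imwrite(f"pics/side2.png",np.clip(cv2.resize(c,None,fx=7,fy=7,interpolation=cv2.INTER_CUBIC).astype(float)*2.2,0,255).astype(np.uint8))
E
```

```text
rot deg [ 0.01  0.01 -0.13] shift mm [-0.   0.2  1.9] now track [-0.  59.8 11.9] F [-0.   -0.02  0.59] t 3.25 grip 25.9
[240 159] [[50.85076473 46.23204395]]
```

View pics/side2.png

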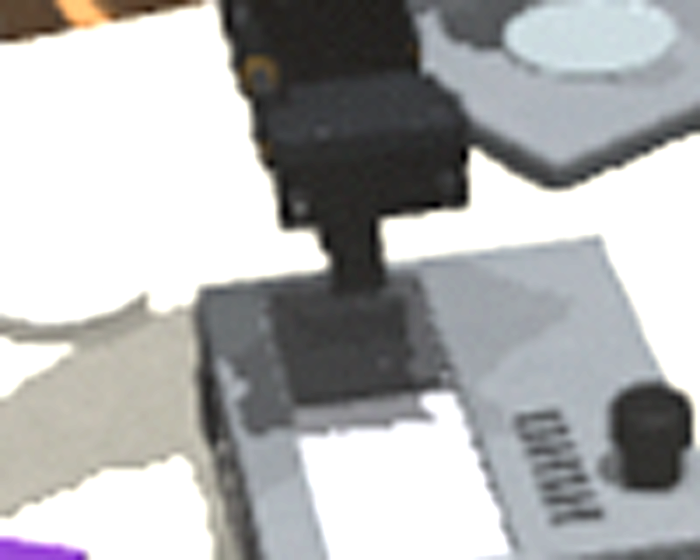

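```bash
python3 - <<'E'
from h import *
im=optics.get_image("side")[:,:,::-1]
c=im[144:204,215:275].astype(float)
c=np.clip((c-5)*4.5,0,255).astype(np.uint8)
c=cv2.resize(c,None,fx=10,fy=10,interpolation=cv2.INTER_CUBIC)
P=proj("side",[tr(0,.06,.012),tr(0,.047,.012),tr(0,.073,.012),tr(0.0095,.047,.012),tr(-.0095,.047,.012),tr(-.022,.055,.022),tr(.022,.055,.022)])
print(((P-[215,144])*10).round())
cv2.imwrite("pics/side3.png",c)
E
```

```text
[[258. 212.]
 [266. 234.]
 [251. 189.]
 [298. 230.]
 [234. 239.]
 [185. 201.]
 [333. 181.]]
```

View pics/side3.png

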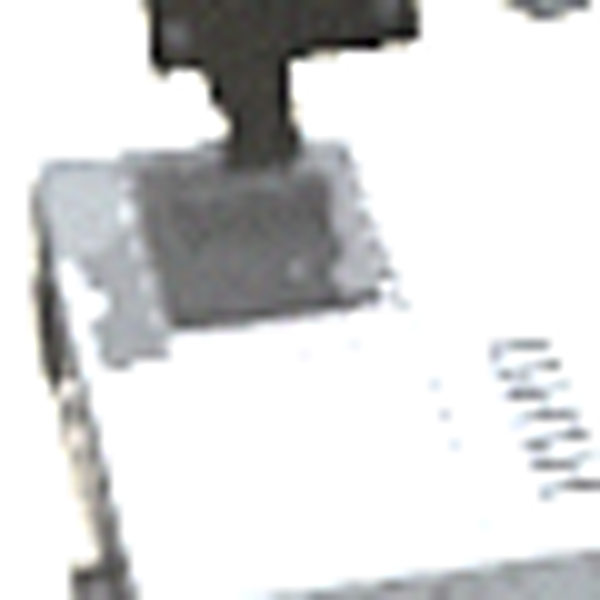

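```bash
python3 - <<'E'
from h import *
f=lambda x,y,z:tr(x/1e3,y/1e3,z/1e3)
for nm,obs,(x,y,z) in (("t2.1",(239.5,148.2),(-2,62.3,51.6)),("t3.2",(241.2,160.2),(0,59.8,11.9))):
    print(nm,obs)
    for dz in(0,5,10,15,20): print(dz,[proj('side',[f(x,y+dy,z+dz)])[0].round(1) for dy in(-28,-13,13,28)])
E
python3 - <<'E'
import cv2,numpy as np
im=cv2.imread('pics/side0.png')[20:120,40:140].astype(float)
cv2.imwrite('pics/s0grip.png',cv2.resize(np.clip(im*3,0,255).astype(np.uint8),None,fx=6,fy=6,interpolation=cv2.INTER_CUBIC))
E
```

```text
t2.1 (239.5, 148.2)
0 [array([240.7, 158. ]), array([239.9, 155.4]), array([238.4, 151. ]), array([237.6, 148.5])]
5 [array([240.6, 156.5]), array([239.8, 153.9]), array([238.3, 149.5]), array([237.5, 147. ])]
10 [array([240.5, 154.9]), array([239.7, 152.4]), array([238.2, 148. ]), array([237.4, 145.6])]
15 [array([240.4, 153.4]), array([239.5, 150.8]), array([238.1, 146.5]), array([237.3, 144. ])]
20 [array([240.3, 151.9]), array([239.4, 149.3]), array([238., 145.]), array([237.2, 142.5])]
t3.2 (241.2, 160.2)
0 [array([242.4, 170.1]), array([241.6, 167.5]), array([240.1, 163. ]), array([239.3, 160.5])]
5 [array([242.3, 168.7]), array([241.5, 166. ]), array([240. , 161.6]), array([239.2, 159. ])]
10 [array([242.2, 167.2]), array([241.4, 164.6]), array([239.9, 160.1]), array([239.1, 157.6])]
15 [array([242.1, 165.7]), array([241.3, 163.1]), array([239.8, 158.6]), array([239. , 156.1])]
20 [array([242. , 164.2]), array([241.2, 161.6]), array([239.7, 157.2]), array([238.9, 154.7])]
```

View pics/s0grip.png

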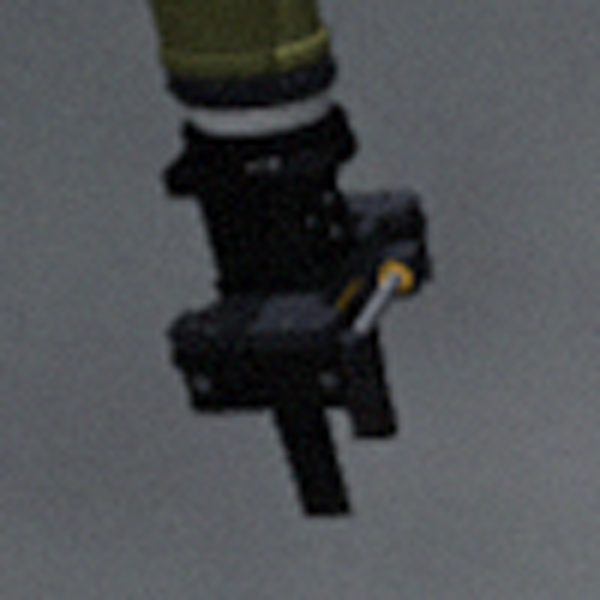

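```bash
python3 - <<'E'
from h import *
R=Ro.from_rotvec([-.576,-3.088,.003]); p=np.array([.234,.606,.1925])
for s in(-50,-43.5,0,43.5,50):
    print(s,proj('side',[p+R.apply([0,s/1e3,0]),p+R.apply([0,s/1e3,-.015])]).round(1).tolist())
print(R.as_matrix().round(2))
# tip mid by triangulating obs
E
```

```text
-50 [[97.0, 114.2], [95.9, 109.6]]
-43.5 [[97.6, 113.2], [96.4, 108.7]]
0 [[101.1, 107.1], [99.9, 102.6]]
43.5 [[104.4, 101.3], [103.3, 96.9]]
50 [[104.9, 100.4], [103.8, 96.0]]
[[-0.93  0.36 -0.  ]
 [ 0.36  0.93 -0.  ]
 [-0.   -0.   -1.  ]]
```

```bash
python3 - <<'E'
from h import *
f=lambda x,y,z:tr(x/1e3,y/1e3,z/1e3)
p=proj('top',tr(0,.06,.03))[0].astype(int)
q=lambda n,X:((proj(n,X)-(p-[65,50]))*6).round().tolist()
for h in(70,95): 
  for (w,l) in((37.5,95),(37.5,58)): print(h,l,q('top',[f(-2+a*w,62.3+b*l,51.6+h) for a in(-1,1) for b in(-1,1)]))
ps=proj('side',tr(0,.06,.03))[0].astype(int)
g=lambda X:((proj('side',X)-(ps-[65,50]))*6).round().tolist()
for h in(70,95): 
  for l in(95,58): print('side',h,l,g([f(-2+a*37.5,62.3+b*l,51.6+h) for a in(-1,1) for b in(-1,1)]))
print('finger',g([f(-2+a*9.5,62.3-13,51.6) for a in(-1,1)]), g([f(-2+a*9.5,62.3-28,51.6) for a in(-1,1)]))
E
```

```text
70 95 [[539.0, 412.0], [87.0, 335.0], [573.0, 232.0], [126.0, 157.0]]
70 58 [[451.0, 397.0], [174.0, 350.0], [486.0, 217.0], [212.0, 172.0]]
95 95 [[528.0, 408.0], [63.0, 329.0], [563.0, 224.0], [103.0, 147.0]]
95 58 [[437.0, 393.0], [153.0, 344.0], [473.0, 209.0], [192.0, 162.0]]
side 70 95 [[325.0, 243.0], [269.0, 57.0], [492.0, 222.0], [419.0, 39.0]]
side 70 58 [[313.0, 204.0], [279.0, 90.0], [477.0, 183.0], [432.0, 72.0]]
side 95 95 [[321.0, 193.0], [265.0, 10.0], [490.0, 172.0], [416.0, -7.0]]
side 95 58 [[309.0, 154.0], [275.0, 43.0], [474.0, 134.0], [429.0, 25.0]]
finger [[370.0, 281.0], [409.0, 276.0]] [[375.0, 296.0], [414.0, 291.0]]
```

{"op": "step_arm", "data": {"deltas": [[0,0,0,0,0,1,26],[0,0,0,0,0,2,26],[0,0,0,0,0,3,26],[0,0,0,0,0,4,26],[0,0,0,0,0,5,26],[0,0,0,0,0,6,26],[0,0,0,0,0,6,26],[0,0,0,0,0,6,26]]}}

```text
time: 4.3
position: [0.5629, 0.2669, 0.0759]
tool_rot: [0.305, 3.127, 0.0]
ft_force: [0.3, 0.2, -0.4]
grip_width: 0.297
```

```bash
cat > look.py <<'E'
from h import *
import sys
# look.py name cam x0 y0 w h gain
nm,cam,x0,y0,w,h,g=sys.argv[1],sys.argv[2],*map(float,sys.argv[3:8]); x0,y0,w,h=map(int,(x0,y0,w,h))
im=optics.get_image(cam)[:,:,::-1]; cv2.imwrite(f"pics/{nm}_raw.png",im)
f=min(800//w,600//h)
c=np.clip(cv2.resize(im[y0:y0+h,x0:x0+w],None,fx=f,fy=f,interpolation=cv2.INTER_CUBIC).astype(float)*g,0,255).astype(np.uint8)
cv2.imwrite(f"pics/{nm}.png",c); print('scale',f)
delta(tr(0,.060,.010))
E
python3 look.py side4 side 205 130 80 60 4
```

```text
scale 10
rot deg [ 0.01  0.01 -0.13] shift mm [-0.   0.3 -4. ] now track [-0.  59.7  6. ] F [ 0.36 -1.38 -0.37] t 4.35 grip 26.3
```

View pics/side4.png

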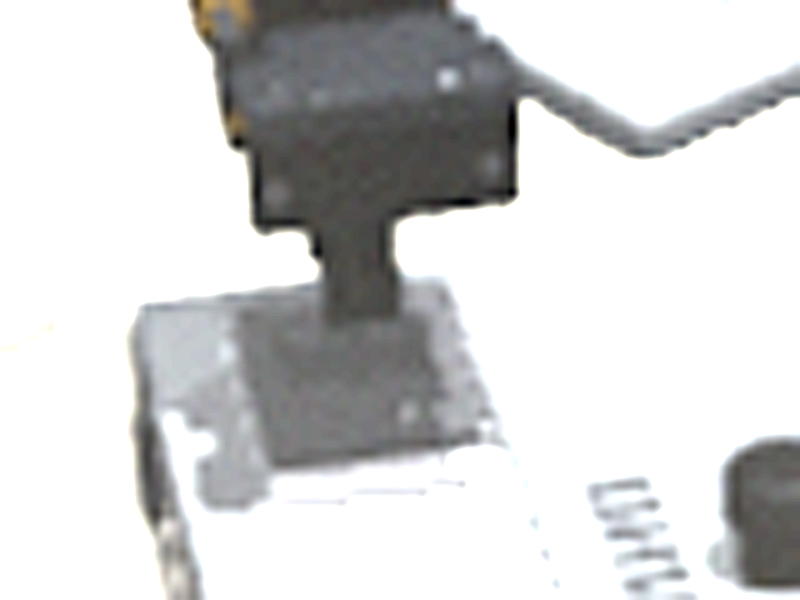

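No contact force, and the picture puts the finger ends (241,162) about 24 mm or more above where the reported TCP implies. I'll go down further in small steps, watching the force.

{"op": "step_arm", "data": {"deltas": [[0,0,0,0,0,1,26],[0,0,0,0,0,2,26],[0,0,0,0,0,3,26],[0,0,0,0,0,4,26],[0,0,0,0,0,5,26],[0,0,0,0,0,6,26],[0,0,0,0,0,6,26],[0,0,0,0,0,6,26]]}}

```text
time: 5.35
position: [0.5629, 0.2669, 0.0699]
tool_rot: [0.305, 3.127, 0.0]
ft_force: [0.2, -0.3, 1.1]
grip_width: 0.299
```

```bash
python3 look.py side5 side 205 130 80 60 4
```

```text
scale 10
rot deg [ 0.01  0.01 -0.13] shift mm [ -0.1   0.3 -10.1] now track [-0.1 59.7 -0.1] F [ 0.26 -0.09 -0.23] t 5.4 grip 25.8
```

View pics/side5.png

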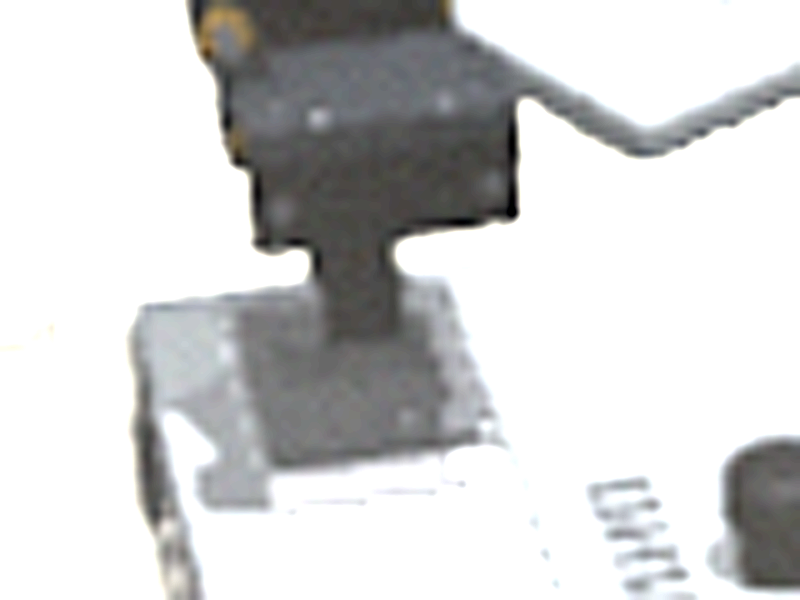

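{"op": "step_arm", "data": {"deltas": [[0,0,0,0,0,1,26],[0,0,0,0,0,2,26],[0,0,0,0,0,3,26],[0,0,0,0,0,4.5,26],[0,0,0,0,0,6,26],[0,0,0,0,0,7,26],[0,0,0,0,0,8,26],[0,0,0,0,0,8,26]]}}

```text
time: 6.4
position: [0.5628, 0.2668, 0.0618]
tool_rot: [-0.305, -3.127, 0.0]
ft_force: [1.0, -0.5, 0.6]
grip_width: 0.301
```

```bash
python3 look.py side6 side 205 130 80 60 4
```

```text
scale 10
rot deg [ 0.   -0.   -0.13] shift mm [ -0.1   0.3 -18.1] now track [-0.1 59.7 -8.1] F [-0.2   0.61  0.65] t 6.45 grip 26.0
```

View pics/side6.png

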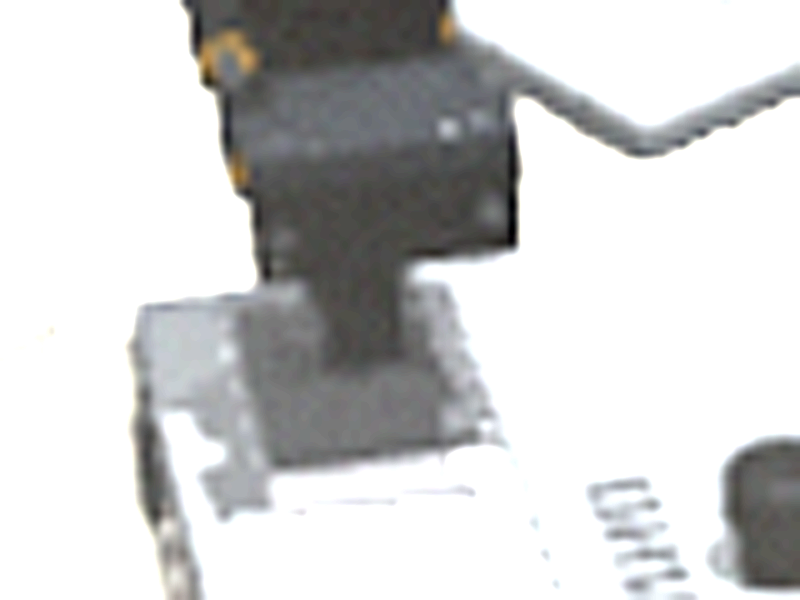

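{"op": "step_arm", "data": {"deltas": [[0,0,0,0,0,1,26],[0,0,0,0,0,2,26],[0,0,0,0,0,3,26],[0,0,0,0,0,4,26],[0,0,0,0,0,5,26],[0,0,0,0,0,5,26],[0,0,0,0,0,5,26],[0,0,0,0,0,5,26]]}}

```text
time: 7.45
position: [0.5629, 0.2669, 0.0569]
tool_rot: [0.305, 3.127, 0.0]
ft_force: [0.2, -0.1, -0.3]
grip_width: 0.299
```

```bash
python3 look.py side7 side 205 130 80 60 4
```

```text
scale 10
rot deg [ 0.01  0.01 -0.13] shift mm [ -0.    0.3 -23. ] now track [ -0.   59.8 -13. ] F [-0.69  0.22  0.66] t 7.5 grip 26.0
```

View pics/side7.png

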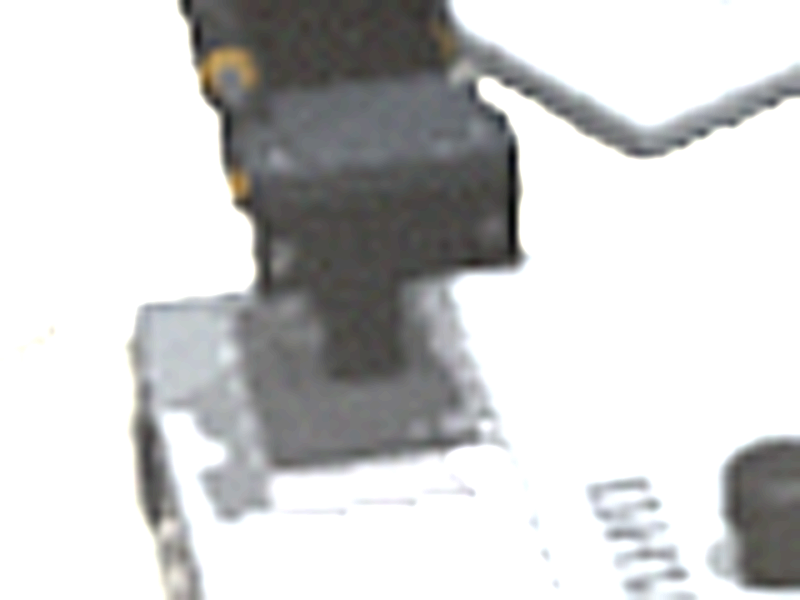

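{"op": "step_arm", "data": {"deltas": [[0,0,0,0,0,0.5,26],[0,0,0,0,0,1,26],[0,0,0,0,0,1.5,26],[0,0,0,0,0,2,26],[0,0,0,0,0,2.5,26],[0,0,0,0,0,3,26],[0,0,0,0,0,3,26],[0,0,0,0,0,3,26]]}}

```text
time: 8.5
position: [0.5629, 0.2668, 0.0539]
tool_rot: [0.305, 3.127, 0.0]
ft_force: [-0.4, 0.2, -0.4]
grip_width: 0.299
```

```bash
python3 -c "
from h import *
delta(tr(0,.06,.01))"
```

```text
rot deg [ 0.    0.   -0.13] shift mm [ -0.1   0.3 -26.1] now track [ -0.1  59.7 -16.1] F [-0.42  0.2  -0.39] t 8.5 grip 26.0
```

{"op": "step_arm", "data": {"deltas": [[0,0,0,0,-3,0,26],[0,0,0,0,-6,0,26],[0,0,0,0,-9,0,26],[0,0,0,0,-12,0,26],[0,0,0,0,-15,0,26],[0,0,0,0,-18,0,26],[0,0,0,0,-21,0,26],[0,0,0,0,-24,0,26]]}}

```text
time: 9.5
position: [0.5582, 0.2432, 0.0539]
tool_rot: [0.305, 3.127, 0.0]
ft_force: [0.2, 0.4, -1.3]
grip_width: 0.302
```

```bash
python3 look.py side8 side 205 130 80 60 4
```

```text
scale 10
rot deg [-0.01  0.   -0.16] shift mm [  0.1  25.  -26.1] now track [ -0.   35.  -16.1] F [ 0.45 -1.2   0.26] t 9.55 grip 26.2
```

View pics/side8.png

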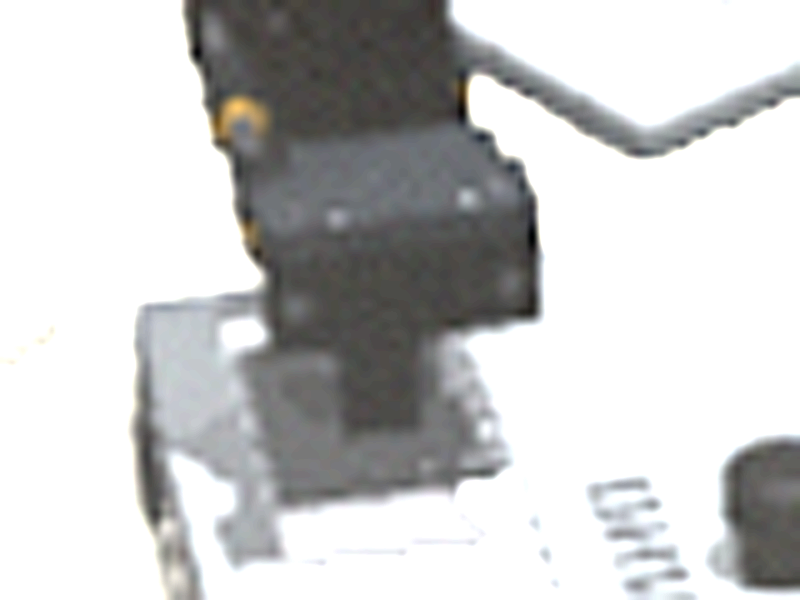

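{"op": "step_arm", "data": {"deltas": [[0,0,0,0,-5,0,26],[0,0,0,0,-10,0,26],[0,0,0,0,-16,0,26],[0,0,0,0,-22,0,26],[0,0,0,0,-28,0,26],[0,0,0,0,-34,0,26],[0,0,0,0,-40,0,26],[0,0,0,0,-46,0,26]]}}

```text
time: 10.55
position: [0.5493, 0.1978, 0.0539]
tool_rot: [0.305, 3.127, 0.0]
ft_force: [0.4, 0.6, 0.1]
grip_width: 0.295
```

{"op": "step_arm", "data": {"deltas": [[0,0,0,0,-6,0,26],[0,0,0,0,-12,0,26],[0,0,0,0,-18,0,26],[0,0,0,0,-24,0,26],[0,0,0,0,-30,0,26],[0,0,0,0,-35,0,26],[0,0,0,0,-39,0,26],[0,0,0,0,-42,0,26]]}}

```text
time: 11.55
position: [0.5412, 0.1568, 0.0539]
tool_rot: [0.305, 3.127, 0.0]
ft_force: [0.7, 1.5, 0.8]
grip_width: 0.296
```

```bash
python3 look.py side9 side 205 135 100 75 2.5;python3 look.py top9 top 165 165 110 82 1.5
```

```text
scale 8
rot deg [-0.01 -0.   -0.15] shift mm [  0.  112.9 -26.1] now track [ -0.3 -52.9 -16.1] F [-0.53  0.25  0.26] t 11.6 grip 25.9
scale 7
rot deg [-0.02 -0.01 -0.15] shift mm [ -0.  112.9 -26.2] now track [ -0.3 -52.9 -16.2] F [0.41 0.59 0.22] t 11.65 grip 25.9
```

View pics/side9.png

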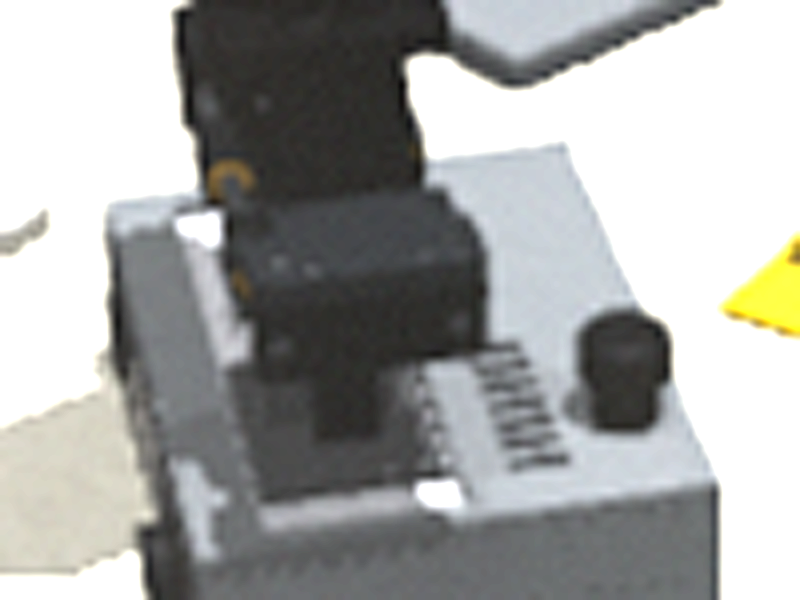

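View pics/top9.png

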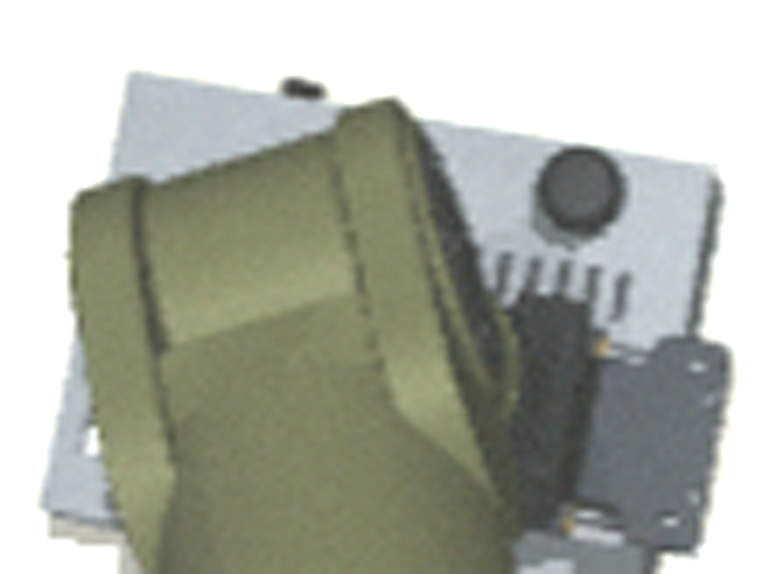

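{"op": "step_arm", "data": {"deltas": [[0,0,0,0,2,0,26],[0,0,0,0,5,0,26],[0,0,0,0,7,0,26],[0,0,0,0,7,0,26],[0,0,0,0,7,-10,26],[0,0,0,0,7,-20,26],[0,0,0,0,7,-35,26],[0,0,0,0,7,-50,26]]}}

```text
time: 12.65
position: [0.5429, 0.1639, 0.1054]
tool_rot: [0.305, 3.126, 0.001]
ft_force: [-0.6, 0.0, 0.7]
grip_width: 0.299
```

{"op": "step_arm", "data": {"deltas": [[0,0,0,0,15,-10,0],[0,0,0,0,30,-10,0],[0,0,0,0,48,-10,0],[0,0,0,0,66,-10,0],[0,0,0,0,84,-10,0],[0,0,0,0,100,-10,0],[0,0,0,0,101,-10,0],[0,0,0,0,101,-10,0]]}}

```text
time: 13.65
position: [0.5622, 0.2623, 0.1138]
tool_rot: [-0.305, -3.127, 0.001]
ft_force: [0.7, -0.3, 0.2]
grip_width: 0.009
```

```bash
python3 look.py side10 side 205 115 100 75 2.5
python3 -c "
from h import *
print(intr(cast('side',[(237.6,197.4),(257,193.6)],.076)).round(1))
delta(tr(0,.055,.04))
print([ (proj('side',[tr(x,y,z)])-[205,115])*8 for x,y,z in((0,.055,-.018),(0,.055,0),(0,.082,0),(0,.028,0),(-.024,.055,0),(.024,.055,0))])"
```

```text
scale 8
rot deg [-0.04  0.01 -0.2 ] shift mm [ 0.3  5.3 33.8] now track [ 0.3 54.7 43.8] F [ 0.15  0.18 -0.37] t 13.7 grip 0.6
[[-34.5 -92.    6. ]
 [ 19.7 -87.4   6. ]]
rot deg [-0.04  0.01 -0.2 ] shift mm [0.3 0.3 3.8] now track [ 0.3 54.7 43.8] F [ 0.15  0.18 -0.37] t 13.7 grip 0.6
[array([[294.10378749, 477.24219629]]), array([[291.04484643, 436.08138224]]), array([[279.14928387, 398.95837117]]), array([[303.29515924, 474.31147821]]), array([[226.64332382, 444.8199288 ]]), array([[355.07230606, 427.39359172]])]
```

View pics/side10.png

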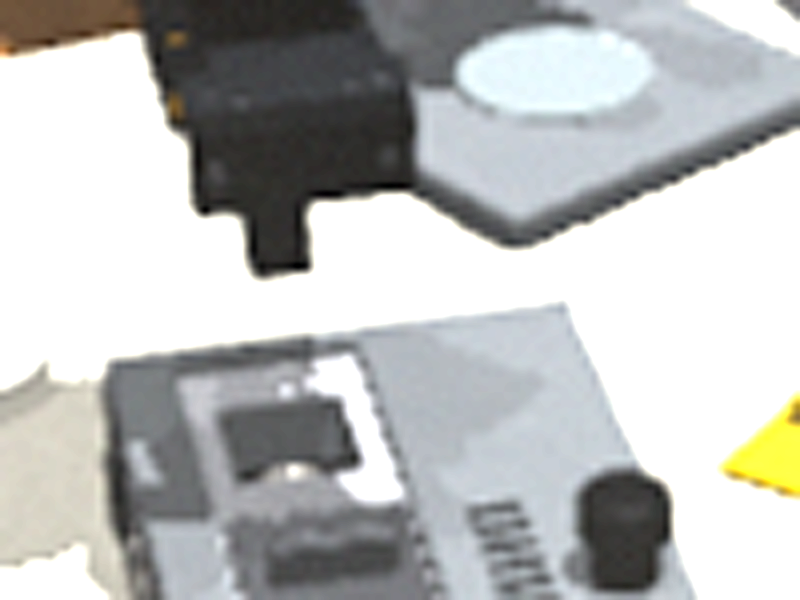

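```bash
python3 - <<'E'
from h import *
from scipy.optimize import brentq
obs=[("closed",.3,54.7,43.8,0,115+270/8),("t7.4",0,59.8,-13,13,130+380/10),("t6.4",0,59.7,-8.1,13,166.5),("t5.3",0,59.7,-.1,13,164),("t4.3",0,59.7,6,13,162.2),("t2.1",-2,62.3,51.6,13,109+235/6),("t9.5",0,35,-16.1,13,130+43.2),("t11.6",-.3,-52.9,-16.1,13,135+440/8)]
for d in(0,8,15):
    print(d,[(n,round(brentq(lambda k:proj('side',[tr(x/1e3,(y-g-d)/1e3,(z+k)/1e3)])[0][1]-r,-50,120),1)) for n,x,y,z,g,r in obs])
E
```

```text
0 [('closed', 26.3), ('t7.4', 23.2), ('t6.4', 23.5), ('t5.3', 24.0), ('t4.3', 24.0), ('t2.1', 23.7), ('t9.5', 23.5), ('t11.6', 23.1)]
8 [('closed', 30.7), ('t7.4', 28.0), ('t6.4', 28.2), ('t5.3', 28.7), ('t4.3', 28.7), ('t2.1', 28.1), ('t9.5', 28.5), ('t11.6', 28.4)]
15 [('closed', 34.6), ('t7.4', 32.2), ('t6.4', 32.4), ('t5.3', 32.8), ('t4.3', 32.8), ('t2.1', 32.0), ('t9.5', 32.8), ('t11.6', 33.1)]
```

{"op": "step_arm", "data": {"deltas": [[0,0,0,0,0,6,0],[0,0,0,0,0,15,0],[0,0,0,0,0,25,0],[0,0,0,0,0,35,0],[0,0,0,0,0,45,0],[0,0,0,0,0,53,0],[0,0,0,0,0,60,0],[0,0,0,0,0,60,0]]}}

```text
time: 14.7
position: [0.5617, 0.2627, 0.0532]
tool_rot: [-0.305, -3.126, 0.001]
ft_force: [0.6, 0.5, -0.2]
grip_width: 0.008
```

```bash
python3 look.py side11 side 205 115 100 75 3
```

```text
scale 8
rot deg [-0.01 -0.01 -0.13] shift mm [ -0.1   4.3 -26.3] now track [ -0.1  55.7 -16.3] F [-0.18  0.12 -0.14] t 14.75 grip 0.3
```

View pics/side11.png

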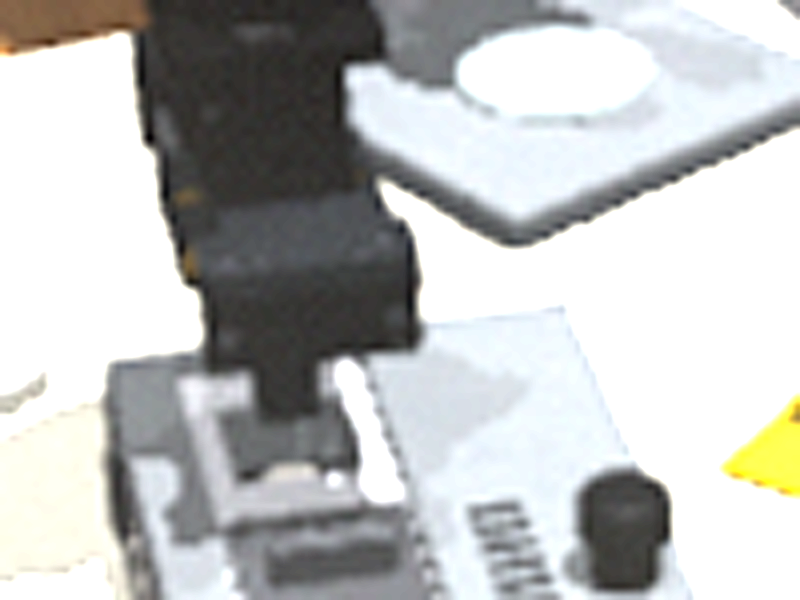

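{"op": "step_arm", "data": {"deltas": [[0,0,0,0,0,3,0],[0,0,0,0,0,7,0],[0,0,0,0,0,11,0],[0,0,0,0,0,15,0],[0,0,0,0,0,18,0],[0,0,0,0,0,20,0],[0,0,0,0,0,21,0],[0,0,0,0,0,21,0]]}}

```text
time: 15.75
position: [0.5621, 0.2629, 0.0329]
tool_rot: [-0.305, -3.127, -0.0]
ft_force: [-0.5, 0.4, 0.3]
grip_width: 0.008
```

```bash
python3 look.py side12 side 205 115 100 75 3
```

```text
scale 8
rot deg [ 0.01  0.01 -0.13] shift mm [ -0.    4.2 -47. ] now track [ -0.   55.8 -37. ] F [ 0.77  1.16 -0.23] t 15.8 grip 0.8
```

View pics/side12.png

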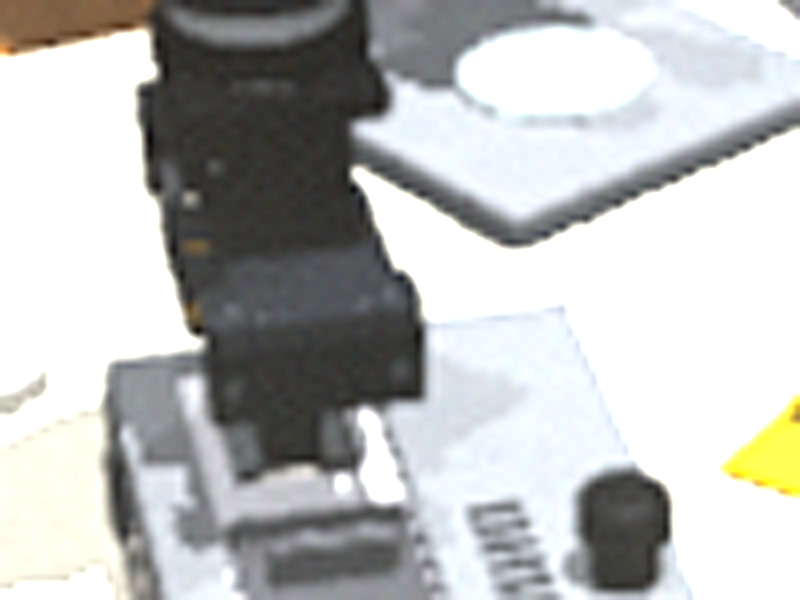

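{"op": "step_arm", "data": {"deltas": [[0,0,0,0,0,1,0],[0,0,0,0,0,2,0],[0,0,0,0,0,3,0],[0,0,0,0,0,4,0],[0,0,0,0,0,5,0],[0,0,0,0,0,6,0],[0,0,0,0,0,6,0],[0,0,0,0,0,6,0]]}}

```text
time: 16.8
position: [0.5621, 0.2629, 0.0269]
tool_rot: [0.305, 3.127, 0.0]
ft_force: [-0.1, -0.3, -0.3]
grip_width: 0.006
```

{"op": "step_arm", "data": {"deltas": [[0,0,0,0,0,0.5,0],[0,0,0,0,0,1,0],[0,0,0,0,0,1.5,0],[0,0,0,0,0,2,0],[0,0,0,0,0,2.5,0],[0,0,0,0,0,3,0],[0,0,0,0,0,3,0],[0,0,0,0,0,3,0]]}}

```text
time: 17.8
position: [0.5621, 0.2629, 0.0239]
tool_rot: [0.305, 3.127, 0.0]
ft_force: [-0.2, 0.6, -0.2]
grip_width: 0.004
```

{"op": "step_arm", "data": {"deltas": [[0,0,0,0,0,0.5,0],[0,0,0,0,0,1,0],[0,0,0,0,0,1.5,0],[0,0,0,0,0,2,0],[0,0,0,0,0,2.5,0],[0,0,0,0,0,3,0],[0,0,0,0,0,3,0],[0,0,0,0,0,3,0]]}}

```text
time: 18.8
position: [0.5621, 0.2629, 0.021]
tool_rot: [0.305, 3.127, 0.0]
ft_force: [-0.7, 0.3, 1.5]
grip_width: 0.006
```

```bash
python3 look.py side13 side 205 115 100 75 3
```

```text
scale 8
rot deg [ 0.01  0.01 -0.13] shift mm [ -0.    4.3 -59. ] now track [ -0.   55.7 -49. ] F [-1.4   0.25  2.16] t 18.85 grip 0.5
```

View pics/side13.png

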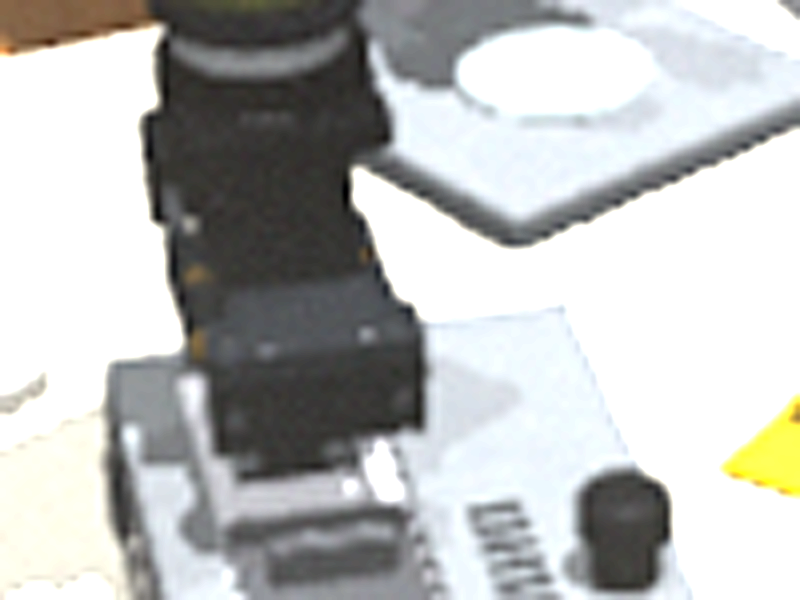

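{"op": "step_arm", "data": {"deltas": [[0,0,0,0,0,0.5,0],[0,0,0,0,0,1,0],[0,0,0,0,0,1.5,0],[0,0,0,0,0,2,0],[0,0,0,0,0,2.5,0],[0,0,0,0,0,3,0],[0,0,0,0,0,3,0],[0,0,0,0,0,3,0]]}}

```text
time: 19.85
position: [0.5621, 0.263, 0.0179]
tool_rot: [-0.305, -3.127, -0.0]
ft_force: [-1.1, -0.3, 3.6]
grip_width: 0.006
```

{"op": "step_arm", "data": {"deltas": [[0,0,0,0,0,0.5,0],[0,0,0,0,0,1,0],[0,0,0,0,0,1.5,0],[0,0,0,0,0,1.5,0],[0,0,0,0,0,2,0],[0,0,0,0,0,2,0],[0,0,0,0,0,2,0],[0,0,0,0,0,2,0]]}}

```text
time: 20.85
position: [0.5621, 0.2629, 0.0167]
tool_rot: [0.305, 3.127, 0.0]
ft_force: [-2.1, -1.8, 8.0]
grip_width: 0.005
```

{"op": "step_arm", "data": {"deltas": [[0,0,0,0,0,0.5,0],[0,0,0,0,0,1,0],[0,0,0,0,0,1,0],[0,0,0,0,0,1,0],[0,0,0,0,0,1,0],[0,0,0,0,0,1,0],[0,0,0,0,0,1,0],[0,0,0,0,0,1,0]]}}

```text
time: 21.85
position: [0.5622, 0.263, 0.0166]
tool_rot: [0.305, 3.127, 0.001]
ft_force: [-5.3, -2.0, 14.2]
grip_width: 0.004
```

{"op": "step_arm", "data": {"deltas": [[0,0,0,0,0,-5,0],[0,0,0,0,0,-12,0],[0,0,0,0,0,-20,0],[0,0,0,0,0,-30,0],[0,0,0,0,0,-42,0],[0,0,0,0,0,-54,0],[0,0,0,0,0,-66,0],[0,0,0,0,0,-76,0]]}}

```text
time: 22.85
position: [0.5623, 0.263, 0.092]
tool_rot: [0.305, 3.126, 0.001]
ft_force: [0.5, -0.0, 0.7]
grip_width: 0.002
```

{"op": "step_arm", "data": {"deltas": [[0,0,0,0,-10,0,26],[0,0,0,0,-25,0,26],[0,0,0,0,-42,0,26],[0,0,0,0,-60,0,26],[0,0,0,0,-78,0,26],[0,0,0,0,-94,0,26],[0,0,0,0,-101,0,26],[0,0,0,0,-101,0,26]]}}

```text
time: 23.85
position: [0.5427, 0.1635, 0.091]
tool_rot: [0.306, 3.126, 0.001]
ft_force: [-0.0, -1.0, 0.2]
grip_width: 0.298
```

```bash
python3 look.py side14 side 205 135 100 75 3;python3 look.py top14 top 165 165 110 82 1.5; python3 -c "
from h import *
print((proj('side',[tr(0,.055,-.018)])-[205,135])*8)"
```

```text
scale 8
rot deg [ 0.04  0.02 -0.12] shift mm [-1.000e-01  1.048e+02  1.110e+01] now track [ -0.3 -44.9  21. ] F [-0.47 -0.47 -0.11] t 23.9 grip 25.9
scale 7
rot deg [ 0.04  0.01 -0.08] shift mm [ -0.3 104.4  11. ] now track [ -0.4 -44.5  20.9] F [-0.65 -0.61  0.9 ] t 23.95 grip 26.1
[[294.10378749 317.24219629]]
```

View pics/side14.png

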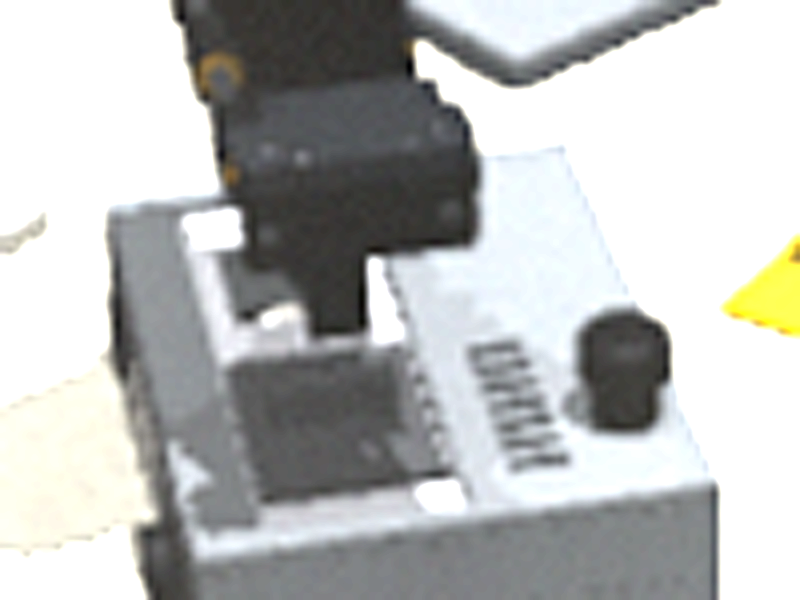

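View pics/top14.png

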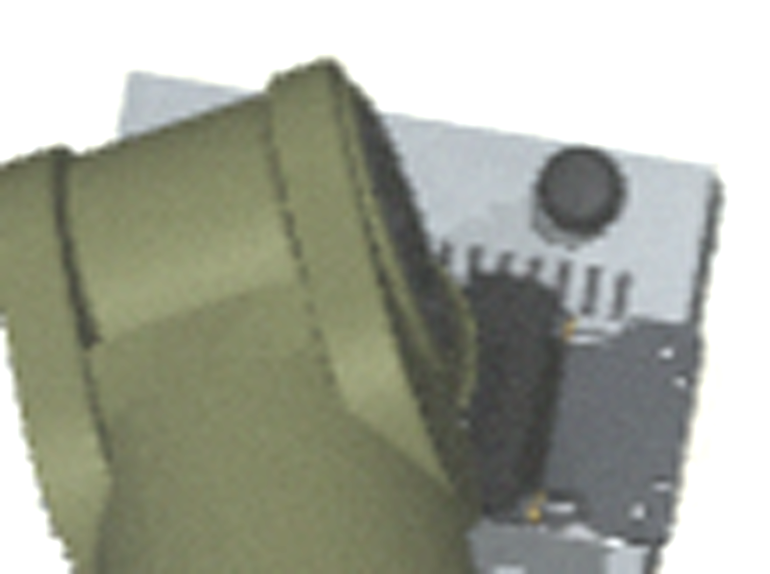

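{"op": "step_arm", "data": {"deltas": [[0,0,0,0,-1,4,26],[0,0,0,0,-1,10,26],[0,0,0,0,-1,17,26],[0,0,0,0,-1,24,26],[0,0,0,0,-1,30,26],[0,0,0,0,-1,34,26],[0,0,0,0,-1,38,26],[0,0,0,0,-1,38,26]]}}

```text
time: 24.95
position: [0.5422, 0.1628, 0.0526]
tool_rot: [-0.305, -3.126, 0.0]
ft_force: [1.2, 0.5, -0.2]
grip_width: 0.299
```

{"op": "step_arm", "data": {"deltas": [[0,0,0,0,3,0,26],[0,0,0,0,6,0,26],[0,0,0,0,9,0,26],[0,0,0,0,12,0,26],[0,0,0,0,16,0,26],[0,0,0,0,21,0,26],[0,0,0,0,26,0,26],[0,0,0,0,31,0,26]]}}

```text
time: 25.95
position: [0.5485, 0.1937, 0.0529]
tool_rot: [0.304, 3.127, 0.0]
ft_force: [-1.1, -0.2, 1.1]
grip_width: 0.3
```

```bash
python3 look.py side15 side 205 135 100 75 3
```

```text
scale 8
rot deg [ 0.05  0.01 -0.08] shift mm [ -0.3  73.9 -27.1] now track [ -0.4 -13.8 -17.1] F [ 0.95 -0.86  0.7 ] t 26.0 grip 25.9
```

View pics/side15.png

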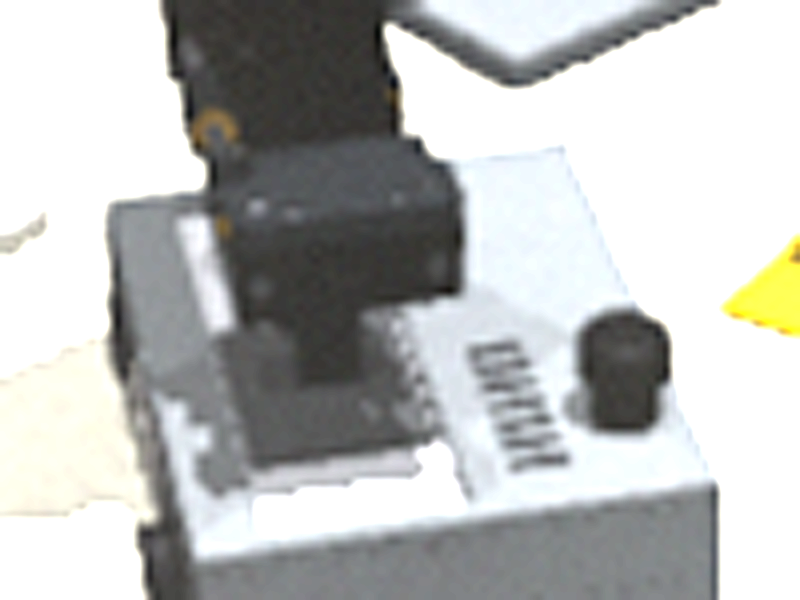

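Plate is moving back (front edge from row ≈497 to ≈465). Continue by 79 mm to tool y ≈ 65.

{"op": "step_arm", "data": {"deltas": [[0,0,0,0,5,0,26],[0,0,0,0,10,0,26],[0,0,0,0,15,0,26],[0,0,0,0,20,0,26],[0,0,0,0,25,0,26],[0,0,0,0,30,0,26],[0,0,0,0,35,0,26],[0,0,0,0,40,0,26]]}}

```text
time: 27.0
position: [0.5561, 0.233, 0.0528]
tool_rot: [-0.305, -3.127, -0.0]
ft_force: [-1.0, -1.7, -1.1]
grip_width: 0.299
```

{"op": "step_arm", "data": {"deltas": [[0,0,0,0,5,0,26],[0,0,0,0,10,0,26],[0,0,0,0,15,0,26],[0,0,0,0,20,0,26],[0,0,0,0,25,0,26],[0,0,0,0,31,0,26],[0,0,0,0,36,0,26],[0,0,0,0,39,0,26]]}}

```text
time: 28.0
position: [0.5637, 0.2712, 0.0529]
tool_rot: [0.304, 3.127, 0.0]
ft_force: [-0.3, -0.8, -0.0]
grip_width: 0.297
```

```bash
python3 look.py side16 side 205 130 80 60 3.5
```

```text
scale 10
rot deg [ 0.03  0.01 -0.1 ] shift mm [ -0.2  -4.5 -27.1] now track [ -0.1  64.5 -17.1] F [-0.01 -0.63 -0.14] t 28.05 grip 25.9
```

View pics/side16.png

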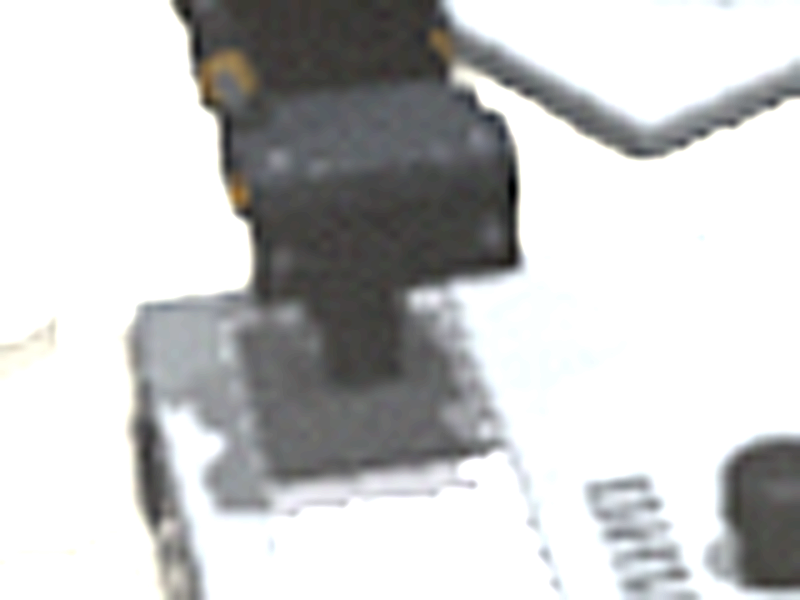

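{"op": "step_arm", "data": {"deltas": [[0,0,0,0,-3,0,26],[0,0,0,0,-6,0,26],[0,0,0,0,-8,0,26],[0,0,0,0,-8,0,26],[0,0,0,0,-8,-10,26],[0,0,0,0,-8,-25,26],[0,0,0,0,-8,-45,26],[0,0,0,0,-8,-70,26]]}}

```text
time: 29.05
position: [0.5622, 0.263, 0.1248]
tool_rot: [0.304, 3.126, 0.001]
ft_force: [0.6, 1.3, -0.5]
grip_width: 0.296
```

{"op": "step_arm", "data": {"deltas": [[0,0,0,0,10,-40,26],[0,0,0,10,40,-70,26],[0,0,0,30,75,-70,26],[0,0,0,60,110,-70,26],[0,0,0,90,145,-70,26],[0,0,0,115,175,-70,26],[0,0,0,130,190,-70,26],[0,0,0,130,190,-70,26]]}}

```text
time: 30.05
position: [0.4702, 0.4757, 0.1935]
tool_rot: [0.3, 3.127, 0.001]
ft_force: [0.2, -0.4, -0.0]
grip_width: 0.299
```

```bash
python3 look.py side17 side 205 130 100 75 2;python3 look.py top17 top 165 165 110 82 1.5
```

```text
scale 8
rot deg [-0.02  0.07 -0.13] shift mm [-129.1 -185.   113.7] now track [-128.8  245.4  123.4] F [ 0.29 -0.3   0.52] t 30.1 grip 26.1
scale 7
rot deg [-0.04  0.09 -0.25] shift mm [-128.3 -183.8  113.7] now track [-127.7  244.5  123.4] F [ 0.61 -0.34  0.13] t 30.15 grip 25.8
```

View pics/side17.png

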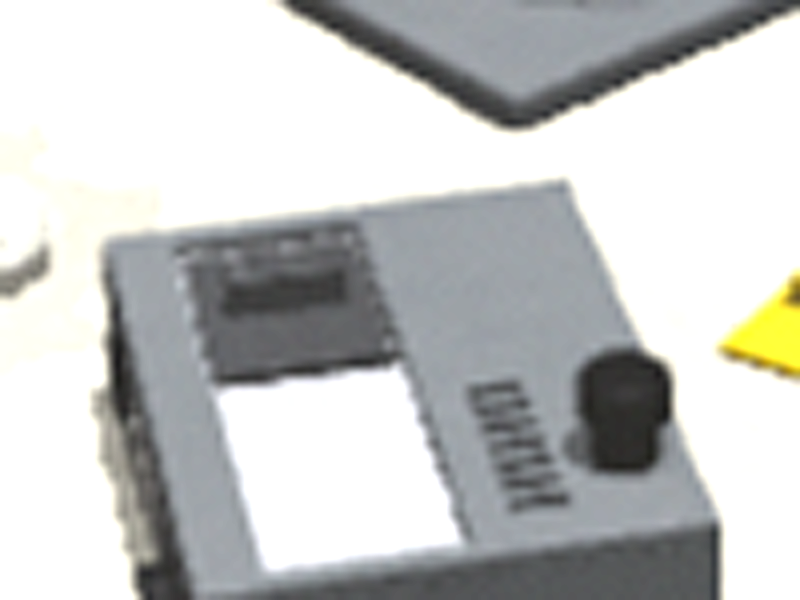

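View pics/top17.png

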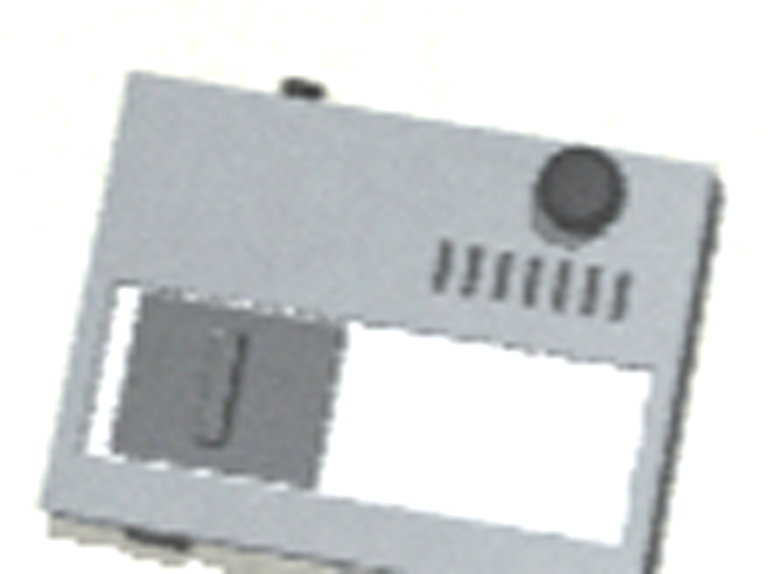

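View pics/top17_raw.png

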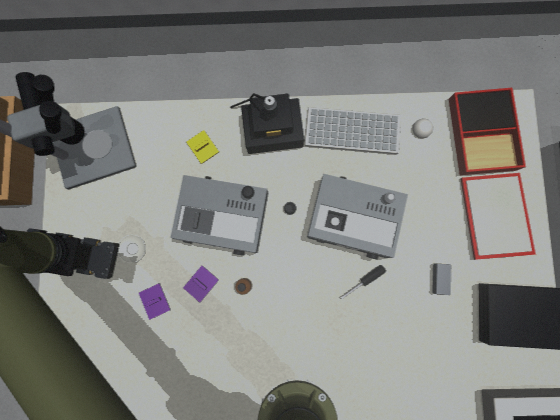

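The plate lies flat in the track over the well, no dark well edge shows, and the eyepiece at (248,192) hasn't moved. I'll measure the coverage.

```bash
python3 - <<'E'
from h import *
T=lambda p:(np.array(p)+.5)/7-.5+np.array([165,165])
print(intr(cast('top',T([(140,292),(112,455),(347,325),(318,490)]),.076)).round(1))
a=cv2.imread('pics/top0.png').astype(int);b=cv2.imread('pics/top17_raw.png').astype(int)
d=(abs(a-b).max(2)>40).astype(np.uint8); d[:,:150]=0
n,l,s,c=cv2.connectedComponentsWithStats(d)
print([(s[i].tolist()) for i in range(1,n) if s[i][4]>8])
E
```

```text
[[ 33.6  97.8   6. ]
 [-32.   95.8   6. ]
 [ 34.3  13.8   6. ]
 [-31.9  12.6   6. ]]
[[178, 206, 7, 24, 58], [208, 211, 7, 24, 52], [150, 328, 108, 92, 3102]]
```

```bash
python3 -c "
from bench import ctrl
print(ctrl.close_job(), ctrl.get_state()['time'])"
```

```text
the job is handed in; nothing more can be done
the job is handed in; nothing more can be done
```

I slid the dust plate on supply_a about 105 mm toward −y with the fingertips loosely around its ridge, pressed the sunken key, and pushed the plate back over the well. The job is handed in; the last clock reading before that was 30.15 s.

- **Well uncovered:** the side picture showed the whole well and the white key clear of the plate before I pressed.
- **Key press:** the key met a firm stop. The TCP held at z = 16.6 mm while the force rose from 8 to 14 N, well past the 4.5 N that bottoms it. After I lifted off, the force reading was back within 1 N of zero.
- **Plate back:** in the last top picture the plate spans about y = 13 to 97 mm of the track. The well runs from 28 to 82 mm, so it is covered with about 14 mm to spare on each side, and the plate lies flat in its track.
- **Other things:** comparing the first and last top pictures, only the plate's edges and the arm's shadow changed. That comparison left out the far left of the picture, where the dish and microscope stand. I never went near the twin supply.

**What disagreed:** the fingertips were about 30 mm higher than the reported TCP height. The side camera showed this, and the contact with the key confirmed it. I therefore set my heights from force and pictures. The side and top cameras also differed by about 3 mm on where the plate lay.

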